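# Take the deburring canister off its shaker stand

### The arm

A 6-joint arm with a two-finger parallel gripper is mounted at the origin on the work surface. World frame = base frame: x ahead of the robot, y to its left, z up, the work surface at z = 0. Lengths are in m, angles in rad, forces in N, time in s.
With the tool pointing down it reaches from about 0.275 to 0.725 m from the base axis. Payload 15.9 kg.
Tool frame: the origin (TCP) lies midway between the tips of the shut fingers; the grasp point (between the pads) lies 19 mm behind it (ctrl.pinch_z is the distance from the TCP to the grasp point, in m); z points along the fingers, y is the line along which they close (so a half turn about z gives the same grasp; the last joint's range is limited). The gripper opens to 85 mm and grips with 20 to 120 N. Pads are 22 mm wide; open, the fingers measure 114 mm over their backs; the gripper's body (76 mm by 85 mm) begins 54 mm behind the grasp point. The pads swing forward as they close: fully open they stand 13 mm farther back than shut.
Start: joints at [1.197, 0.213, -0.034, 1.323, 0, 1.571], TCP at [0.183, 0.465, 0.231] pointing down, gripper open.
Joint ranges: [-2.98, 2.98], [-0.74, 1.72], [-1.14, 1.35], [-2.1, 2.04], [-1.57, 1.44], [-3.14, 3.14]. Speed limits (rad/s): [1.89, 1.89, 2.39, 2.57, 3.14, 3.14].

### API

Orientations are given as a rotation vector (axis times angle).
In Python, from plant import ctrl, open_gripper, grasp, solver, capture, job_done, current_time, current_qpos, current_qd, current_joint_efforts, current_tcp_pos, current_eef_rot, current_force, current_ft_torque, current_finger_gap, current_grasp_force gives the robot as it stands. Calls block until the motion is done:
- ctrl.reach(position, orientation): joint-space move of the TCP to a pose.
- ctrl.servo_line(position, attitude=None, vel=0.15): straight line of the TCP; attitude=None keeps the orientation; vel is the mean speed in m/s.
- ctrl.goto_joints(angles): joint-space move.
- open_gripper() and grasp(): open the fingers fully, or close them until they stop; the grip force is fixed at half the most.
- ctrl.hold(seconds).
- solver.ik(position, orientation): joint angles nearest the present ones, or None.
- capture(name): name is "scene" or "top" or "wrist"; returns a dict with "pixels" (384x512x3 uint8, red, green, blue), "range_z" (384x512 float32, m along the optical axis (not along the pixel's ray), 0 where there is no reading), "camera_matrix" (3x3 intrinsics, pixels), "rvec" (rotation vector, rad) and "tvec" (3), from world to camera coordinates, as OpenCV has them. Camera axes: x right, y down, z forward; pixel columns grow to the right and rows downward; lengths in m; the calibration is good to about 2 mm. A picture is of the moment at which its call begins.
A pose or a line that the arm cannot do raises ctrl.MotionError and nothing moves.
- job_done(): hands the job in; it is judged then, once.
Readings, each from a call of its own:
- current_time(): time.
- current_qpos(): joint angles.
- current_qd(): joint speeds.
- current_joint_efforts(): joint torques, N m.
- current_tcp_pos(): TCP position.
- current_eef_rot(): TCP orientation.
- current_force(): force on the tool from outside, world axes, zero at the start.
- current_ft_torque(): the same for the moment, N m.
- current_finger_gap(): finger opening in m.
- current_grasp_force(): force on a finger pad.
Only numpy, scipy, OpenCV 4.12 (cv2) and the standard library are available. Lean on these libraries where they do the work, as an engineer would, in place of code of your own. Each camera call takes 0.05 s, during which the arm holds its last target. There are 200 camera calls.

### The job

Swing the hasp on the shaker stand wide open so that it frees the canister's catch, then lift the steel canister off the stand by its handle, under the lamp bar, and set it down gently, upright, with its round foot wholly on the black mat. Keep the canister upright all the way, leave the hasp open and do not disturb the hammer, jar and spool.

Things in the scene. Friction and masses are not known exactly. Their poses are not given: they have to be found in the camera images.
- stand: grey shaker stand, fixed: base 170 (x) x 250 (y, from -130 to +120) x 40 mm high; origin at table height under the centre of the round seat, which is the base top (z = 40 mm) inside a rubber rim of inside radius 48.5 mm, 8 mm high. Own x points away from the robot. A 22 mm square post at x = +68, y = +100 mm carries an arm (along x, z 203 to 225 mm) for the lamp bar
- lamp_bar (a point): underside centre of the black lamp bar fixed over the front of the canister, at stand (-55, +33, +197) mm; the bar is 34 (x) x 157 (y) mm and its top is at z = 223 mm, lamp glass underneath to z = 195 mm; it stops the tool from coming straight down onto the handle
- hasp (a joint): the hasp, a flat steel arm lying level at z 62 to 70 mm that turns about an upright pivot: 0 = over the canister's catch (arm along the stand's +x), grows as its free end swings outward (towards the stand's -y), stop at 1.3 rad; it stays where it is left; it starts nearly shut
- hasp_pivot (a point): pivot axis of the hasp, at stand (-45, -90) mm, at the hasp's top face (z = 70 mm). The thumb post stands 75 mm from it
- hasp_thumb (a point): top centre (z = 125 mm) of the hasp's upright black thumb post, a cylinder 16 mm across standing 55 mm high on the hasp's free end
- canister: closed steel canister 90 mm across (lid 94 mm), 110 mm high, about 0.5 kg; origin at the centre of its underside, z up. Its D-handle sticks out to its own -x; its catch, a flat tab 20 mm wide and 8 mm thick (z 12 to 20 mm), sticks out to its own y = -98 mm. It starts in the seat with the handle roughly towards the robot
- canister_grip (a point): middle of the handle's upright black bar, 88 mm from the canister's axis at own -x and 60 mm above its underside; the bar is 14 mm wide (y), 16 mm deep (x) and 88 mm high (z 16 to 104 mm), with 35 mm of free space between it and the canister
- mat: black silicone mat, fixed, 160 x 160 x 4 mm; origin at the centre of its underside. It lies to the left or to the right of the stand
- hammer: small ball-peen hammer lying flat, 250 mm long, bystander
- jar: glass jar with a lid, 70 mm across, 90 mm high, bystander
- spool: red spool, 64 mm across, 62 mm high, bystander
Not all that is in view belongs to the job. Of the things shaped like the mat, the black one is meant.

How it is judged:
On the way, in this order (a step that is already met when the one before it is completed fails the run):
1. the hasp is swung wide open (past 0.9 rad) (value of joint hasp above 0.9 rad), for 0.2 s.
2. the canister is lifted clear of the stand's seat (z of canister in the frame of stand above 0.047 m), for 0.1 s.
At the end, for the whole second after the job is handed in: the canister stands upright (within 0.05 rad) and at rest on the mat, its foot wholly on it (axis within 37 mm of the mat's centre along each of the mat's sides), and the hasp is still open past 0.9 rad (x of canister in the frame of mat between -0.037 and 0.037 m and y of canister in the frame of mat between -0.037 and 0.037 m and z of canister in the frame of mat between 0 and 0.008 m and angle between canister's own z axis and vertical below 0.05 rad and linear speed of canister below 0.01 m/s and value of joint hasp above 0.9 rad); the robot touches nothing.
It fails at once if the canister is tipped more than 0.5 rad (angle between canister's own z axis and vertical above 0.5 rad).
It fails at once if the canister is dropped or slammed onto the mat (faster than 0.35 m/s within 26 mm of it) (linear speed of canister above 0.35 m/s and z of canister in the frame of mat below 0.03 m and horizontal distance between canister and mat below 0.12 m).
It fails at once if a loose bystander is moved more than 30 mm (distance of any of hammer, jar, spool from where it was at the start of the episode above 0.03 m).
It also fails if it takes over 61 s, if anything falls off the work surface, if the arm or the gripper's body presses on something with over 40 N, if the wrist force passes 120 N, or if a joint passes its speed limit or range.

## Working session

There is one attempt and no reset: what is moved stays moved. The work goes in short steps, each a Python script; the robot and the scene stay as the last script left them, time stands still between calls to the robot, and variables do not carry over. Pictures are saved under pics/ and viewed, at most 10 in all, crops included, and the job is handed in when it is done.

```bash
mkdir -p pics; ls
cat > h.py <<'E'
import numpy as np, cv2
from plant import *
def snap(n,f):
    c=capture(n); cv2.imwrite(f'pics/{f}.png',c['pixels'][:,:,::-1]); np.savez(f'pics/{f}.npz',**c); return c
def load(f): return dict(np.load(f'pics/{f}.npz'))
def cloud(c):
    K=c['camera_matrix'];z=c['range_z'];R=cv2.Rodrigues(c['rvec'])[0];t=c['tvec'].reshape(3)
    v,u=np.mgrid[:z.shape[0],:z.shape[1]]
    P=np.stack([(u-K[0,2])/K[0,0]*z,(v-K[1,2])/K[1,1]*z,z],-1)
    W=(P-t)@R; W[z==0]=np.nan; return W
def proj(c,p):
    return cv2.projectPoints(np.float64(p).reshape(-1,3),c['rvec'],c['tvec'],c['camera_matrix'],None)[0].reshape(-1,2)
E
python3 - <<'E'
from h import *
a=snap('scene','s0');b=snap('top','t0')
for c in(a,b): print(c['camera_matrix'].round(1).tolist(),c['rvec'].ravel(),c['tvec'].ravel())
cv2.imwrite('pics/both.png',np.vstack([a['pixels'],b['pixels']])[:,:,::-1])
E
```

```text
pics
[[381.2, 0.0, 253.2], [0.0, 381.2, 186.1], [0.0, 0.0, 1.0]] [ 2.06185447  1.6170314  -0.52739497] [-0.10635295 -0.32422426  1.30199493]
[[375.0, 0.0, 250.9], [0.0, 375.0, 186.8], [0.0, 0.0, 1.0]] [ 2.10946119 -2.13296666  0.15660119] [0.01947613 0.52480036 1.0849045 ]
```

View pics/s0.png

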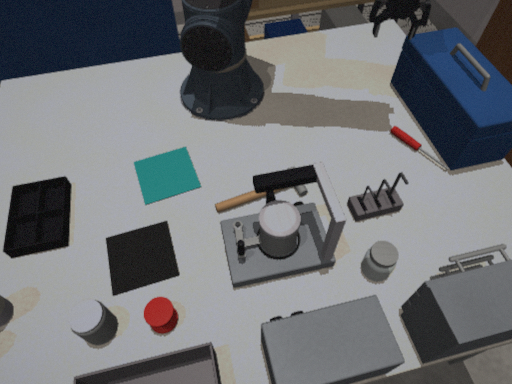

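View pics/t0.png

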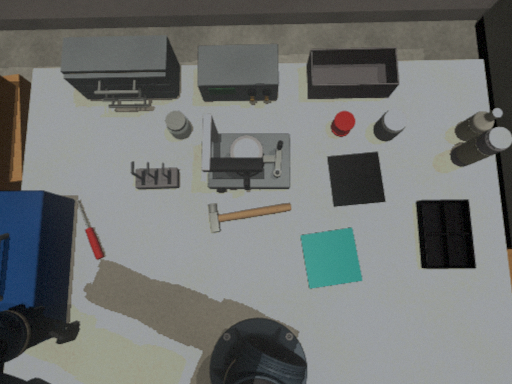

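The scene view shows the black lamp bar at (285,178) over the canister at (280,228), and the hasp with its thumb post at (240,243). The hammer is at (265,195), the black mat at (142,256), the red spool at (160,315) and the jar at (381,258). 

Candidates for the mat in the top view are the black mat (356,179), the teal mat (331,258) and the black tray with compartments (445,234). I choose (356,179). The other jar-like cans, at (178,125) and (390,125), are only things to avoid.

Run:
```python
from h import *
from scipy.optimize import least_squares
a,b=load('s0'),load('t0')
A,B=cloud(a),cloud(b)
print('table z',np.nanmedian(A[100:130,50:120,2]),np.nanmedian(B[290:310,400:480,2]))
def rect(P): 
    r=cv2.minAreaRect((P[:,:2]*1000).astype(np.float32)); return np.round(r[0],1),np.round(r[1],1),round(r[2],1)
# rough places
for n,(u,v) in dict(can=(246,147),mat=(356,179),spool=(343,123),thumb=(279,145),jar=(178,120),can2=(390,122),lamp=(225,165),hamL=(285,208),hamH=(214,217)).items(): print(n,B[v,u].round(3))
for n,C,c,win in (('s',A,a,(slice(200,290),slice(210,345))),('t',B,b,(slice(110,200),slice(195,300)))):
    Q=C[win].reshape(-1,3); s=Q[np.abs(Q[:,2]-.04)<.004]; print(n,'stand',len(s),rect(s), 'z',np.median(s[:,2]))
    l=Q[np.abs(Q[:,2]-.15)<.006]; print('lid',len(l),l.mean(0),rect(l),np.median(l[:,2]))
    t=Q[np.abs(Q[:,2]-.125)<.006]; print('z125',len(t),t.mean(0),np.ptp(t,axis=0))
for n,C,c,win in (('s',A,a,(slice(215,300),slice(98,185))),('t',B,b,(slice(145,212),slice(320,392)))):
    Q=C[win].reshape(-1,3); g=c['pixels'][win].max(-1).ravel(); m=(g<80)&(np.abs(Q[:,2])<.012); print(n,'mat',m.sum(),rect(Q[m]),np.median(Q[m,2]))
i=np.hstack([cv2.resize(b['pixels'][95:245,190:310],None,fx=4,fy=4,interpolation=2),cv2.resize(a['pixels'][150:300,200:350][:, :80*150//80][:, :120],None,fx=2.6,fy=4,interpolation=2)])
cv2.imwrite('pics/crop.png',i[:,:,::-1]);print(i.shape)
```

```text
table z 0.0015670658233451025 0.0014105209127412831
can [0.619 0.024 0.151]
mat [ 0.553 -0.313  0.003]
spool [ 0.714 -0.268  0.065]
thumb [ 0.632 -0.069  0.121]
jar [0.723 0.23  0.09 ]
can2 [ 0.701 -0.395  0.103]
lamp [0.551 0.075 0.227]
hamL [ 0.462 -0.089  0.026]
hamH [0.437 0.127 0.026]
s stand 3936 (array([603.8,  21. ]), array([249.9, 180.3]), 89.3) z 0.039698331584052386
lid 1183 [0.61337137 0.02791454 0.14888797] (array([642.1,  47.8]), array([172.7,  91.3]), 33.0) 0.14912452583237812
z125 154 [0.64739906 0.01502785 0.12422111] [0.14144671 0.21198007 0.01159916]
t stand 2079 (array([604.2,  20.4]), array([248.2, 176.7]), 89.2) z 0.04113067864684155
lid 635 [0.61668726 0.02621455 0.15045317] (array([620.4,  35.1]), array([193.4,  98.6]), 29.2) 0.15076935748732553
z125 49 [ 0.61747018 -0.00438017  0.12604581] [0.17220393 0.20023561 0.01143328]
s mat 3722 (array([ 551. , -312.1]), array([163.8, 160.2]), 4.8) 0.004175632293202922
t mat 2537 (array([ 553.8, -311.9]), array([158.8, 160.5]), 5.1) 0.005656420121083266
(600, 792, 3)
```

View pics/crop.png

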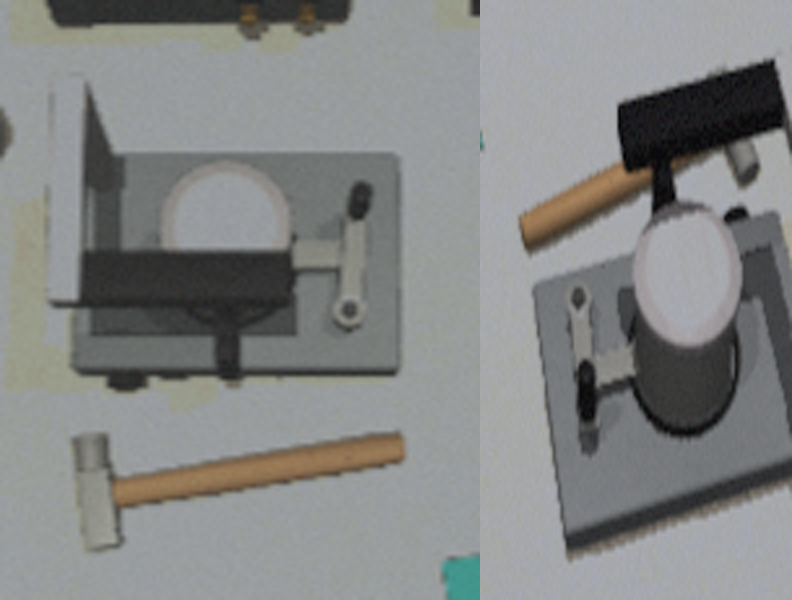

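The crop shows the hasp over the catch tab, with the pivot at crop (348,312) and the thumb post at (360,195). The handle, at (228,340), points at the robot just in front of the lamp bar. The hammer lies in front, clear of the stand. Next I refine the points and check IK.

```bash
cat >> h.py <<'E'
from scipy.spatial.transform import Rotation as Ro
def att(az,pitch):
    """tool z: heading az, pitch below horizontal; y horizontal"""
    z=np.array([np.cos(az)*np.cos(pitch),np.sin(az)*np.cos(pitch),-np.sin(pitch)])
    y=np.array([-np.sin(az),np.cos(az),0.]); x=np.cross(y,z)
    return Ro.from_matrix(np.c_[x,y,z]).as_rotvec(), z
E
python3 - <<'E'
from h import *
from scipy.optimize import least_squares
for f in('s0','t0'):
    Q=cloud(load(f)).reshape(-1,3)
    box=lambda x0,x1,y0,y1,z0,z1:Q[(Q[:,0]>x0)&(Q[:,0]<x1)&(Q[:,1]>y0)&(Q[:,1]<y1)&(Q[:,2]>z0)&(Q[:,2]<z1)]
    t=box(.6,.67,-.1,-.045,.085,.14); print(f,'thumb',len(t),t.mean(0).round(4),'top',np.percentile(t[:,2],[50,95]),'ptp',t.min(0).round(3),t.max(0).round(3), 'topc',t[t[:,2]>.118].mean(0).round(4))
    h=box(.49,.53,-.02,.07,.07,.16); print('handle',len(h),h.min(0).round(3),h.max(0).round(3),'mean',h.mean(0).round(4)); print(h[h[:,2]>.125].mean(0))
    l=box(.54,.68,-.04,.1,.142,.158); 
    r=least_squares(lambda p:np.maximum(np.hypot(l[:,0]-p[0],l[:,1]-p[1])-.047,0),[.605,.026]); print('lid',len(l),r.x,l.min(0),l.max(0))
    b=box(.5,.6,-.04,.16,.21,.24); print('lamp',b.min(0).round(3),b.max(0).round(3))
    hm=box(.38,.5,-.12,.16,.008,.04); print('hammer',hm.min(0).round(3),hm.max(0).round(3))
    s=box(.505,.705,-.13,.16,.035,.045); print('base',np.percentile(s[:,:2],[.5,99.5],axis=0).round(3).tolist())
for p in (0,.3,.5,.7,.9):
    o,z=att(.03,p); g=np.array([.516,.026,.1])
    print(p,[None if (q:=solver.ik(x+.019*z,o)) is None else np.round(q,2).tolist() for x in (g,g-.1*z,g+[0,0,.03],g+[-.09,0,.03])], end=' ')
    o,z=att(-.51,p); print('mat',solver.ik(np.array([.553,-.312,.066])-.088*np.array([np.cos(.51),-np.sin(.51),0])+.019*z,o))
for a in (-1.5,0,1.5):
    o=Ro.from_matrix(Ro.from_euler('z',a).as_matrix()@np.diag([1,-1,-1])).as_rotvec(); print(a,solver.ik([.633,-.044,.095],o))
E
```

```text
s0 thumb 88 [ 0.6397 -0.0709  0.1128] top [0.11708175 0.12605547] ptp [ 0.63  -0.078  0.085] [ 0.645 -0.063  0.128] topc [ 0.6374 -0.0706  0.1238]
handle 39 [0.512 0.019 0.073] [0.529 0.033 0.136] mean [0.5238 0.0222 0.1065]
[0.52757403 0.02599927 0.13168704]
lid 1209 [0.60794277 0.02523577] [ 0.56147431 -0.02103926  0.14206898] [0.65498187 0.07080148 0.1531421 ]
lamp [ 0.536 -0.019  0.21 ] [0.6   0.138 0.229]
hammer [ 0.39  -0.106  0.008] [0.481 0.147 0.031]
base [[0.523, -0.103], [0.694, 0.144]]
t0 thumb 42 [ 0.6356 -0.0702  0.1165] top [0.12357624 0.12743963] ptp [ 0.63  -0.078  0.086] [ 0.645 -0.064  0.131] topc [ 0.6375 -0.0706  0.1257]
handle 53 [0.514 0.02  0.071] [0.53  0.033 0.15 ] mean [0.5189 0.0263 0.1284]
[0.52089863 0.02629422 0.14234714]
lid 616 [0.61038409 0.02573937] [ 0.59002825 -0.0205044   0.14200883] [0.65627807 0.07186266 0.15656652]
lamp [ 0.538 -0.017  0.214] [0.6   0.137 0.231]
hammer [ 0.395 -0.106  0.008] [0.5   0.147 0.034]
base [[0.521, -0.103], [0.693, 0.144]]
0 [None, None, None, None] mat None
0.3 [None, None, None, None] mat None
0.5 [None, None, None, None] mat None
0.7 [None, None, None, None] mat None
0.9 [[0.06, -0.06, -1.03, -0.07, -0.02, 0.02], [0.07, -0.37, -0.99, 0.27, -0.02, 0.03], [0.06, -0.13, -0.99, 0.04, -0.02, 0.02], [0.08, -0.36, -1.13, 0.13, -0.03, 0.04]] mat [-0.51643804  0.07881739 -1.02127009 -0.20007739  0.00400193 -0.00504312]
-1.5 [-0.06939864  0.54317968  0.0984061   1.12602275  0.         -1.7109913 ]
0 [-0.06939864  0.54317968  0.0984061   1.12602275  0.          3.07219401]
1.5 [-0.06939864  0.54317968  0.0984061   1.12602275  0.          1.57219401]
```

Everything agrees: the stand origin is about (0.607, 0.0255), the thumb top (0.637, -0.071, 0.125) and the pivot about (0.562, -0.064). The handle bar is near (0.520, 0.026). Opening the hasp with shut fingers.

Run:
```python
from h import *
for p in (.75,.8,.85,.9,.95):
    o,z=att(.03,p); g=np.array([.520,.026,.1])
    print(p,[None if (q:=solver.ik(x+.019*z,o)) is None else np.round(q,2)[:4].tolist() for x in (g,g-.1*z,g+[0,0,.03],g+[-.085,0,.03])])
piv=np.array([.5625,-.064]);yaw=-.01
def pose(th,d,z):
    t=th-yaw; p=piv+.075*np.array([np.cos(t),-np.sin(t)])+d*np.array([np.sin(t),np.cos(t)])
    o=Ro.from_matrix(Ro.from_euler('z',-np.pi/2-t).as_matrix()@np.diag([1,-1,-1])).as_rotvec()
    return [*p,z],o
print(solver.ik(*pose(.08,28e-3,.3)),solver.ik(*pose(1.15,19e-3,.098)))
grasp(); p=current_tcp_pos(); ctrl.servo_line([p[0],p[1],.34],vel=.2)
ctrl.reach(*pose(.08,.028,.30)); print(current_time(),current_tcp_pos())
P,o=pose(.08,.028,.098); ctrl.servo_line(P,vel=.15); print('down',current_force())
for th in np.linspace(.08,1.15,9):
    P,o=pose(th,.019,.098); ctrl.servo_line(P,o,vel=.1); print(round(th,2),current_force().round(1),current_time())
snap('top','t1');snap('scene','s1')
Q=cloud(load('t1')).reshape(-1,3)
```

```text
0.75 [None, None, None, None]
0.8 [None, [0.07, -0.41, -1.12, 0.1], [0.06, -0.13, -1.09, -0.15], None]
0.85 [[0.06, -0.06, -1.08, -0.17], [0.07, -0.39, -1.05, 0.18], [0.06, -0.13, -1.03, -0.05], None]
0.9 [[0.06, -0.06, -1.03, -0.07], [0.07, -0.35, -0.99, 0.27], [0.06, -0.12, -0.98, 0.04], [0.08, -0.34, -1.12, 0.12]]
0.95 [[0.06, -0.05, -0.97, 0.02], [0.07, -0.32, -0.92, 0.35], [0.06, -0.1, -0.92, 0.13], [0.08, -0.31, -1.07, 0.2]]
[-6.68898061e-02  5.51941298e-01  6.33165219e-01  1.65202025e+00
 -4.44089210e-16 -1.54768613e+00] [-0.20243382  0.51705353  0.0633467   1.1170895   0.         -0.61323014]
4.1917 [ 0.63968684 -0.04227515  0.30004021]
down [ 0.46462704 -0.41640845  0.06246048]
0.08 [0.5 1.  0. ] 5.9417
0.21 [ 0.8 -0.4  0. ] 6.225
0.35 [ 0.2 -0.4 -0.7] 6.5083
0.48 [ 0.6  0.1 -0.2] 6.7917
0.61 [ 0.1  0.2 -0.5] 7.075
0.75 [ 0.  -0.5 -0.2] 7.3583
0.88 [ 0.4  0.7 -0.1] 7.6417
1.02 [-0.2 -0.3  0.5] 7.925
1.15 [0.3 0.2 0.5] 8.2083
```

Run:
```python
from h import *
P=current_tcp_pos(); ctrl.servo_line([P[0]+.012,P[1]+.006,P[2]],vel=.1); P=current_tcp_pos(); ctrl.servo_line([P[0],P[1],.22],vel=.2)
P=current_tcp_pos(); ctrl.servo_line([P[0]-.25,P[1]-.1,.25],vel=.25)
b=snap('top','t2'); a=snap('scene','s2')
for f in('t2','s2'):
    Q=cloud(load(f)).reshape(-1,3)
    m=(Q[:,0]>.54)&(Q[:,0]<.66)&(Q[:,1]>-.17)&(Q[:,1]<-.05)&(Q[:,2]>.095)&(Q[:,2]<.135); t=Q[m]; print(f,len(t),t.mean(0).round(4),t.min(0).round(3),t.max(0).round(3))
i=np.hstack([cv2.resize(b['pixels'][95:245,190:310],None,fx=3.3,fy=4,interpolation=2),cv2.resize(a['pixels'][150:300,200:350],None,fx=2.6,fy=4,interpolation=2)])
cv2.imwrite('pics/crop2.png',i[:,:,::-1]);print(i.shape,current_time())
```

```text
t2 38 [ 0.5906 -0.1314  0.1201] [ 0.585 -0.139  0.098] [ 0.601 -0.124  0.134]
s2 74 [ 0.594  -0.1324  0.116 ] [ 0.584 -0.14   0.095] [ 0.599 -0.125  0.128]
(600, 786, 3) 10.6917
```

View pics/crop2.png

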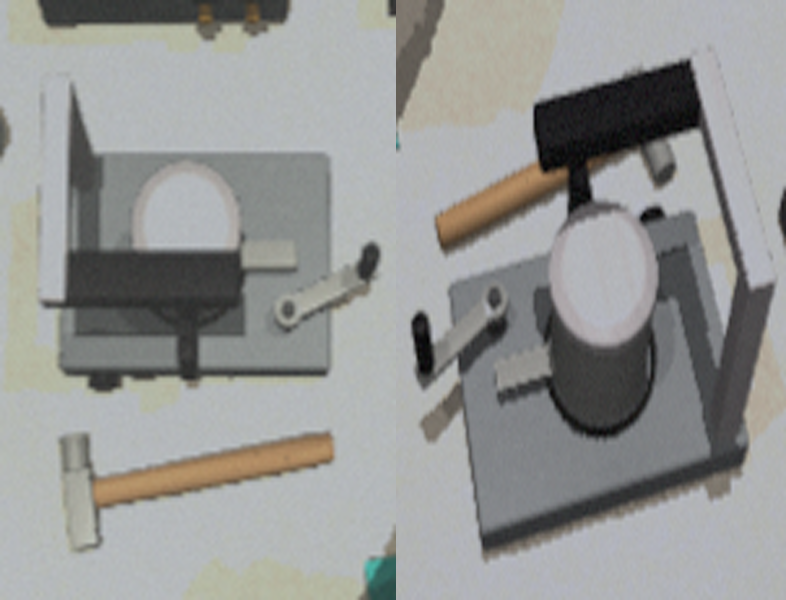

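The hasp is open at about 1.16 rad, with the thumb at (0.592, -0.132) and the catch tab free. The hammer hasn't moved. Now the pre-grasp pose, and the handle measured with the wrist camera from two places.

Run:
```python
from h import *
open_gripper()
o,z=att(0,.9); g=np.array([.520,.026,.1])
ctrl.reach(g-.14*z+.019*z+[0,.0,.0],o); c=snap('wrist','w0')
ctrl.servo_line(g-.10*z+.019*z,vel=.15); d=snap('wrist','w1')
print(proj(c,g),proj(d,g),current_time())
for f in('w0','w1'):
    Q=cloud(load(f)).reshape(-1,3)
    m=(Q[:,0]>.505)&(Q[:,0]<.535)&(np.abs(Q[:,1]-.026)<.025)&(Q[:,2]>.065)&(Q[:,2]<.148); t=Q[m]
    print(f,len(t),t.mean(0).round(4),t.min(0).round(3),t.max(0).round(3)) if len(t) else print('none')
    for z0 in np.arange(.07,.145,.015):
        s=t[np.abs(t[:,2]-z0)<.006]
        if len(s)>5: print(round(z0,3),len(s),np.percentile(s[:,0],[5,50]).round(4),np.percentile(s[:,1],[2,50,98]).round(4))
i=np.hstack([cv2.resize(x['pixels'],(400,300)) for x in(c,d)]); cv2.imwrite('pics/w.png',i[:,:,::-1])
```

```text
[[255.18239452 182.7188981 ]] [[255.75676908 198.89650387]] 13.05
w0 1437 [0.5133 0.0267 0.1117] [0.511 0.02  0.065] [0.527 0.034 0.145]
0.07 140 [0.5117 0.5125] [0.0204 0.0267 0.033 ]
0.085 176 [0.5118 0.5126] [0.0198 0.0267 0.0336]
0.1 196 [0.5117 0.5126] [0.0199 0.0267 0.0335]
0.115 202 [0.5115 0.5126] [0.0201 0.0266 0.0332]
0.13 229 [0.5116 0.5125] [0.0203 0.0266 0.033 ]
w1 2000 [0.5132 0.0267 0.1117] [0.511 0.02  0.065] [0.526 0.034 0.145]
0.07 195 [0.5117 0.5126] [0.02   0.027  0.0332]
0.085 230 [0.5117 0.5126] [0.0202 0.0269 0.033 ]
0.1 258 [0.5116 0.5125] [0.0204 0.0269 0.0334]
0.115 296 [0.5115 0.5126] [0.0198 0.0261 0.0331]
0.13 332 [0.5115 0.5126] [0.0201 0.0267 0.0335]
```

View pics/w.png

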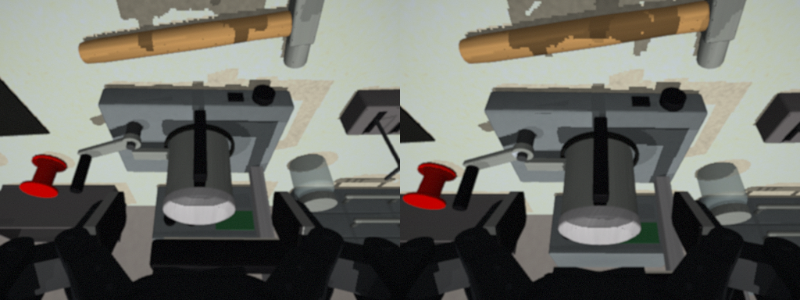

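The wrist views show the handle bar in the middle, at (200,145) and (600,150), with the lamp bar at the bottom edge. Both views put the bar centre at (0.5205, 0.0267). Grasping and lifting a little.

Run:
```python
from h import *
w=load('w1'); C=-cv2.Rodrigues(w['rvec'])[0].T@w['tvec'].ravel(); print('cam rel tcp',C-current_tcp_pos())
o,z=att(0,.9); g=np.array([.5205,.0267,.1])
ctrl.servo_line(g+.019*z,o,vel=.08); print('F',current_force().round(1),current_time())
grasp(); print('gap',current_finger_gap(),current_grasp_force(),current_force().round(1))
P=current_tcp_pos()
for dz in(.012,.030):
    ctrl.servo_line(P+[0,0,dz],vel=.03); print(dz,current_force().round(2),current_ft_torque().round(2),current_time())
b=snap('top','t3');a=snap('scene','s3')
for f in('t3','s3'):
    Q=cloud(load(f)).reshape(-1,3)
    m=(np.hypot(Q[:,0]-.608,Q[:,1]-.0265)<.043)&(Q[:,2]>.155)&(Q[:,2]<.192)&(Q[:,0]>.58); t=Q[m]; A=np.c_[t[:,:2]-[.608,.026],np.ones(len(t))]
    print(f,len(t),np.linalg.lstsq(A,t[:,2],rcond=None)[0].round(4))
```

```text
cam rel tcp [-0.1461536  -0.00036626  0.06623598]
F [-0.3  0.6  0.4] 14.45
gap 0.013192346303530287 58.305115699768066 [-4.1 -0.3  5.3]
0.012 [-0.5   0.35 -6.13] [-0.04  1.79  0.  ] 15.65
0.03 [-0.47 -0.18 -6.33] [-0.03  1.84 -0.07] 16.4
t3 624 [-0.0073 -0.0036  0.1804]
s3 982 [-0.0261 -0.0019  0.1783]
```

It is lifted about 29 mm with less than 0.03 rad of tilt. Next I retract, swing around the base, extend to the mat and stop just above it.

Run:
```python
from h import *
P=current_tcp_pos(); o,z=att(0,.9); g0=np.array([.5205,.0267]); z0=P[2]
ctrl.servo_line(P+[-.085,0,0],o,vel=.08); T=current_tcp_pos(); print('ret',current_time(),current_qpos().round(2),current_ft_torque().round(2))
mat=np.array([.5525,-.312]); can=T[:2]-.019*z[:2]+[.088,-.0008]
D=np.arctan2(mat[1],mat[0])-np.arctan2(can[1],can[0]); print(can,D)
for k in range(1,5):
    a=D*k/4; R=Ro.from_euler('z',a).as_matrix(); ctrl.servo_line(R@T,att(a,.9)[0],vel=.13)
c=Ro.from_euler('z',D).as_matrix()[:2,:2]@can; P=current_tcp_pos()
print('swung',current_time(),c,mat-c,current_force().round(1),current_ft_torque().round(2))
ctrl.servo_line(P+[*(mat-c),0],vel=.1)
P=current_tcp_pos(); ctrl.servo_line([P[0],P[1],z0-.058],vel=.08)
print(current_time(),current_tcp_pos(),current_force().round(1))
snap('top','t4');snap('scene','s4')
for f in('t4','s4'):
    Q=cloud(load(f)).reshape(-1,3)
    m=(np.hypot(*(Q[:,:2]-mat).T)<.07)&(Q[:,2]>.108)&(Q[:,2]<.14); t=Q[m]; ce=(t[:,:2].min(0)+t[:,:2].max(0))/2
    i=np.hypot(*(t[:,:2]-ce).T)<.04; t2=t[i]; A=np.c_[t2[:,:2]-ce,np.ones(len(t2))]
    print(f,len(t),ce,np.ptp(t[:,:2],axis=0),np.linalg.lstsq(A,t2[:,2],rcond=None)[0].round(4))
```

```text
ret 17.7167 [ 0.11 -0.33 -1.12  0.12 -0.07  0.08] [0.01 1.79 0.05]
[0.52376035 0.0258673 ] -0.5634111292838119
swung 20.25 [ 0.45662206 -0.25785716] [ 0.09587794 -0.05414284] [ 0.3 -0.2 -5.4] [ 0.97  1.5  -0.01]
22.375 [ 0.48855953 -0.2700157   0.05749021] [ 0.3  0.3 -5.5]
t4 864 [ 0.55483406 -0.3096274 ] [0.09337514 0.09227414] [-0.0123  0.0004  0.1217]
s4 1251 [ 0.55411405 -0.31084765] [0.09292238 0.09292848] [-0.029   0.0047  0.1204]
```

The canister is within 3 mm of the mat's centre and upright. Lowering until contact.

Run:
```python
from h import *
P=current_tcp_pos()
for k in range(1,14):
    ctrl.servo_line([P[0],P[1],P[2]-.001*k],vel=.02); ctrl.hold(.05); f=current_force()[2]
    print(k,round(f,2),end='; ')
    if f>-1.5: break
print(current_ft_torque().round(2)); open_gripper(); ctrl.hold(.3)
o,z=att(0,.9); R=Ro.from_rotvec(current_eef_rot()).as_matrix(); z=R[:,2]
ctrl.servo_line(current_tcp_pos()-.12*z,vel=.1); p=current_tcp_pos(); ctrl.servo_line(p+[0,0,.05],vel=.15); print(current_time(),current_finger_gap())
b=snap('top','t5');a=snap('scene','s5')
for f in('t5','s5'):
    Q=cloud(load(f)).reshape(-1,3)
    m=(np.hypot(*(Q[:,:2]-[.5525,-.312]).T)<.07)&(Q[:,2]>.105)&(Q[:,2]<.14); t=Q[m]; ce=(t[:,:2].min(0)+t[:,:2].max(0))/2
    t2=t[np.hypot(*(t[:,:2]-ce).T)<.04]; A=np.c_[t2[:,:2]-ce,np.ones(len(t2))]
    print(f,len(t),ce,np.linalg.lstsq(A,t2[:,2],rcond=None)[0].round(4))
i=np.hstack([cv2.resize(x['pixels'],(400,300)) for x in(b,a)]); cv2.imwrite('pics/end.png',i[:,:,::-1])
```

```text
1 -6.81; 2 -5.82; 3 -5.44; 4 -5.2; 5 -6.58; 6 -5.17; 7 -1.34; [ 0.53  0.91 -0.02]
27.4 0.08511282054627063
t5 847 [ 0.55273129 -0.30920869] [ 0.0038 -0.0081  0.1153]
s5 1196 [ 0.55187385 -0.31064204] [-0.0102 -0.0011  0.114 ]
```

View pics/end.png

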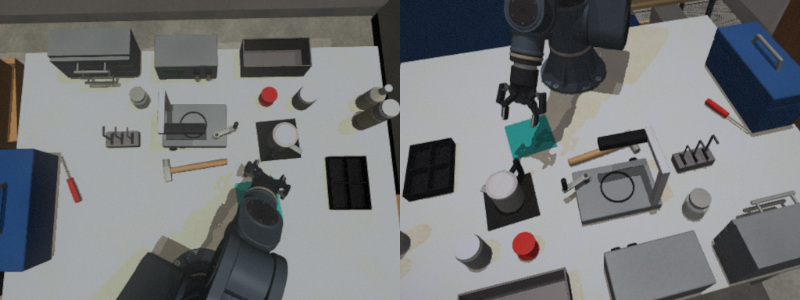

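The canister stands upright and centred on the black mat, at (285,138) in the left view and (505,190) in the right. The hasp is still open, the bystanders haven't moved and the gripper is clear.

```bash
python3 -c "
from plant import *
print(job_done(),current_time())"
```

```text
the job is handed in; nothing more can be done
the job is handed in; nothing more can be done
```

The job is handed in: the hasp is open at about 1.16 rad, and the canister stands upright within about 3 mm of the black mat's centre. The hammer, jar and spool look unmoved, and the run took about 28 s; the hand-in call gave no verdict.

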